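# Slide the bracket blank home in the carving jig and close its keeper

### The arm

A 6-joint arm with a two-finger parallel gripper is mounted at the origin on a cart in front of the work surface, level with it; the furniture and walls round the work are solid. World frame = base frame: x ahead of the robot, y to its left, z up, the work surface at z = 0. Lengths are in mm, angles in rad, forces in N, time in s.
With the tool pointing down it reaches from about 300 to 875 mm from the base axis. Payload 6.4 kg.
Tool frame: the origin (TCP) lies at the centre of the arm's flange, where the gripper is bolted on; the fingertips stand 173 mm ahead of it and the grasp point (between the pads) lies 155 mm ahead of it (arm.hold_point_z is the distance from the TCP to the grasp point, in mm); z points along the fingers, y is the line along which they close (so a half turn about z gives the same grasp; the last joint's range is limited). The gripper opens to 85 mm and grips with 20 to 120 N. Pads are 22 mm wide; open, the fingers measure 114 mm over their backs; the gripper's body (76 mm by 85 mm) begins 54 mm behind the grasp point. The pads swing forward as they close: fully open they stand 13 mm farther back than shut.
Start: joints at [-1.321, 0.181, 1.607, -0, 1.354, -0.206], TCP at [253.122, -516.306, 404.688] pointing down, gripper open.
Joint ranges: [-2.99, 2.99], [-0.89, 2.07], [0.3, 2.58], [-1.14, 4.28], [0, 2.63], [-3.12, 3.12]. Speed limits (rad/s): [2.57, 2.57, 3.01, 3.14, 3.14, 3.14].

### API

Orientations are given as a unit quaternion [x, y, z, w].
In Python, from bench import arm gives the robot as it stands.
- The arm moves only by the tool carry_out, never from a script. Its argument "moves" is a list of rows, each an object with "fingers": the opening, from 0 (shut) to 1 (fully open); "slide": the shift along the tool's x, y, z in m, a list of three; "rotation": the turn, a rotation vector about the tool's x, y, z in rad, a list of three. In form: [{"fingers": fingers, "slide": [dx, dy, dz], "rotation": [ax, ay, az]}, ...]. A call has exactly 10 rows; each row is the pose to reach, as a shift and turn from the pose commanded when the call began, along the tool's axes at that moment; what a row does not reach only later rows make up. A row lasts 1/8 s, in which the tool goes at most 62.5 mm and 10.7 degrees, less where a joint would pass 70% of its speed; a pose out of reach is approached as far as the arm can. A call with a gripper value outside its range is refused whole. The fingers move at their own pace and stop on an object; "grip_force" is the grip in N (left out, the last holds). Time passes only in rows, so rows that repeat a pose let the fingers close, or fill a call up. It gives the time, the measured TCP pose, the force, the opening and the grip force at its end, in the units of the state.
- arm.get_state(): the state, without advancing time (a new reading comes with each control period).
- arm.grab_frame(name): name is "scene" or "top" or "wrist"; returns the picture (420x560x3 uint8, blue, green, red); there is no depth.
- arm.get_calibration(name): a dict with "camera_matrix" (3x3 intrinsics, pixels), "R" (3x3) and "t" (3): a world point X has camera coordinates R X + t; the wrist camera has in their place "tool_from_camera" (4x4, takes a point from camera to tool coordinates, whose origin is the TCP and whose axes are the flange's). Camera axes: x right, y down, z forward; pixel columns grow to the right and rows downward; lengths in mm; the calibration is good to about 2 mm. A picture is of the moment at which its call begins: read the wrist's pose just before it. get_calibration takes no time and is no camera call.
- arm.job_done(): hands the job in; it is judged then, once.
The state is a dict: "t": time; "q": joint angles; "joint_velocities": joint speeds; "tau": joint torques, N m; "position": TCP position; "ee_rot": TCP orientation; "wrist_force": force on the tool from outside, world axes, zero at the start; "moment": the same for the moment, N m; "gripper_width": opening from 0.0 (shut) to 1.0 (fully open); "finger_force": force on a finger pad.
Only numpy, scipy, OpenCV 4.12 (cv2) and the standard library are available. Lean on these libraries where they do the work, as an engineer would, in place of code of your own. Each camera call takes 0.05 s, during which the arm holds its last target. There are 200 camera calls.

### The job

Slide the large hollow-topped wooden blank that lies in front of the carving jig's open mouth along the table, without lifting it, lengthwise into the jig until it is fully home against the end stop. Then swing the jig's steel keeper bar across the mouth behind the blank until the bar rests fully in its catch. Leave the small blank, the wooden offcut and the tin where they are.

Things in the scene. Friction and masses are not known exactly. Their poses are not given: they have to be found in the camera images.
- large_blank: the workpiece: roughed-out pale wood bracket blank, a rectangle 93 mm (its x) by 150 mm (its y), 24 to 30 mm high at its two ends and hollowed to about 12 mm in the middle of its length; about 0.15 kg, too wide to grip. Loose, flat on the table. Origin at the centre of its underside, z up. Either end may go in first.
- jig: U-shaped wooden jig fixed to the table, 28 mm high, no floor: the blank slides on the table. Origin on the table, where the home blank has its origin. The blank goes in along the jig's +y (roughly leftwards). End stop: inner face y = +75.5, outer +98 mm. Side fences: inner faces x = -49.7 and +49.7, outer 72 mm, from y = -38 mm to the end stop; before it, to y = -76, they flare out to 80 mm
- jig_mouth (a point): middle of the jig's open mouth, at jig x = 0, y = -76, z = 28 mm (top of the wood); the mouth is about 130 mm wide between the flared fence ends and narrows to the 99 mm channel
- jig_catch (a point): where the end of the shut keeper bar rests: inside the catch, a dark steel jaw 18 mm wide (x), from jig y = -74 to -102 mm, 31 mm high, open towards jig -y; point at jig x = +84, y = -87, z = 17 mm
- keeper (a joint): angle of the keeper, a steel bar 176 x 10 mm, from 9 to 25 mm above the table, turning level about an upright pivot at jig x = -84, y = -87 mm; it stays where left. 0 = shut: bar along the jig's +x across the mouth, inner face at jig y = -82 mm, end in the catch. Grows as it opens: at angle a the bar points along (cos a, -sin a) in jig x, y. Limits 0 to 2.9 rad
- keeper_knob (a point): middle of the upright black knob (16 mm diameter, from 31 to 53 mm above the table, on an 8 mm neck) on top of the keeper bar, 110 mm from the pivot
- small_blank: bystander: small hollow-topped blank 68x85x32 mm, origin at the centre of its underside
- offcut: bystander: plain planed wood block 50x70x36 mm, origin at the centre of its underside
- wax_tin: bystander: round blue tin 68 mm in diameter, 25 mm high, origin at the centre of its underside

How it is judged:
By the outcome, as a careful person would: the job done as asked, in the order asked, and still so for the second after the job is handed in, with the robot touching nothing.
It also fails if it takes over 72 s, if anything falls off the work surface, if the arm or the gripper's body presses on something with over 40 N, if the wrist force passes 120 N, or if a joint passes its speed limit or range.

## Working session

There is one attempt and no reset: what is moved stays moved. The work goes in short steps, Python scripts to look and compute and a tool call to move; the robot and the scene stay as the last step left them, time stands still between calls to the robot, and variables do not carry over. Pictures are saved under pics/ and viewed, at most 10 in all, crops included, and the job is handed in when it is done.

Besides the shell and the picture viewer there is one more tool, called after "Emit:" as name([rows], argument=value, ...), one row to a line, values as JSON. carry_out: Moves the arm, as the interface text tells. Its arguments: {"type":"object","properties":{"moves":{"type":"array"},"grip_force":{"type":"number"}},"required":["moves"]}

```bash
mkdir -p pics; python3 - <<'E'
from bench import arm
import cv2,numpy as np
s=arm.get_state();print(s['t'],s['position'],s['ee_rot'],s['gripper_width'])
for n in("top","scene"):
    cv2.imwrite(f'pics/{n}0.png',arm.grab_frame(n)); c=arm.get_calibration(n);print(n,np.round(c['camera_matrix'],1).tolist(),np.round(c['R'],4).tolist(),np.round(c['t'],1))
E
```

```text
0.0 [ 253.06478095 -516.04045819  403.80612875] [ 9.74143214e-01  2.25929744e-01 -7.69288923e-06 -8.65883354e-04] 1.0041248741141025
top [[456.4, 0.0, 280.3], [0.0, 456.4, 207.5], [0.0, 0.0, 1.0]] [[-0.0134, -0.9999, -0.0], [-0.9722, 0.013, -0.2337], [0.2337, -0.0031, -0.9723]] [ 103.6  567.4 1556. ]
scene [[446.9, 0.0, 274.3], [0.0, 446.9, 207.6], [0.0, 0.0, 1.0]] [[-0.7207, -0.6929, 0.0196], [-0.4311, 0.4259, -0.7955], [0.5428, -0.5818, -0.6057]] [ 476.1  250.7 1065. ]
```

View pics/top0.png

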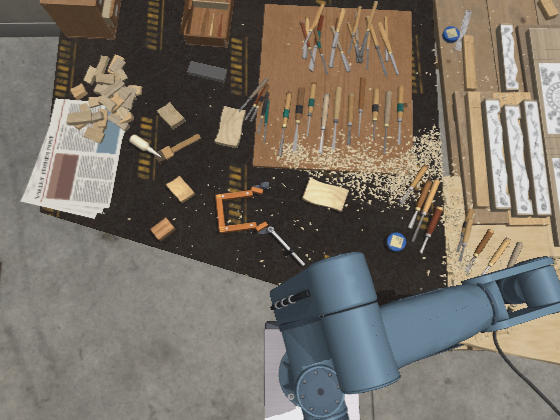

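View pics/scene0.png

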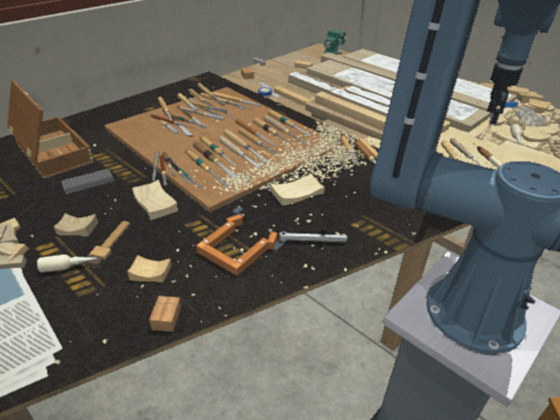

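The top view shows the jig at about (240,212), opening rightwards. The large blank is at (325,194), and the keeper bar runs open from (265,229) to (303,264). The wax tin is at (397,241). I'll enlarge the crop to measure.

```bash
cat > h.py <<'E'
from bench import arm
import cv2,numpy as np
from scipy.spatial.transform import Rotation as Ro
def cam(name,s=None):
    c=arm.get_calibration(name);K=np.array(c['camera_matrix'])
    if name!='wrist': return K,np.array(c['R']),np.array(c['t'])
    T=np.array(c['tool_from_camera']);s=s or arm.get_state()
    R0=Ro.from_quat(s['ee_rot']).as_matrix();Rw=R0@T[:3,:3];p=R0@T[:3,3]+np.array(s['position'])
    return K,Rw.T,-Rw.T@p
def p2w(c,px,z):
    K,R,t=c;d=R.T@np.linalg.solve(K,[px[0],px[1],1]);o=-R.T@t
    return o+d*(z-o[2])/d[2]
def w2p(c,X):
    K,R,t=c;q=K@(R@np.array(X,float)+t);return q[:2]/q[2]
E
python3 - <<'E'
from h import *
i=cv2.imread('pics/top0.png');cv2.imwrite('pics/topc.png',cv2.resize(i[165:285,195:355],None,fx=5,fy=5,interpolation=cv2.INTER_CUBIC))
c=cam('top')
for n,p,z in(('jig',(240,212),28),('blank',(325,194),25),('pivot',(265,229),25),('barend',(303,264),25),('tin',(397,241),25)):print(n,p2w(c,p,z).round())
print(arm.get_calibration('wrist'))
E
```

```text
jig [563. 243.  28.]
blank [628. -69.  25.]
pivot [500. 152.  25.]
barend [372.  18.  25.]
tin [ 450. -321.   25.]
{'camera_matrix': array([[336.25384303,   0.        , 284.1509595 ],
       [  0.        , 336.25384303, 209.45395841],
       [  0.        ,   0.        ,   1.        ]]), 'tool_from_camera': array([[-2.18279611e-05, -9.63780464e-01, -2.66696862e-01,
         6.78214601e+01],
       [ 9.99999992e-01,  1.19439092e-05, -1.25008097e-04,
         2.17650404e-02],
       [ 1.23665765e-04, -2.66696863e-01,  9.63780456e-01,
         2.97828263e+01],
       [ 0.00000000e+00,  0.00000000e+00,  0.00000000e+00,
         1.00000000e+00]])}
```

View pics/topc.png

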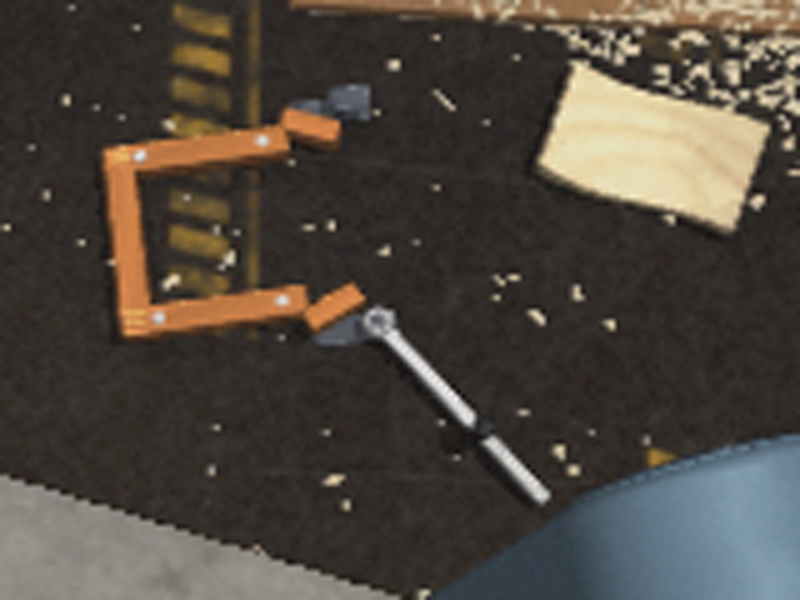

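The crop shows these points, in crop pixels (image pixel = 195 + u/5, 165 + v/5):

| Item | Crop pixels |
|---|---|
| Jig outer corners | (105,150), (123,335) |
| Blank corners | (575,62), (770,125), (733,235), (537,165) |
| Pivot | (378,320) |
| Knob | (483,428) |
| Bar end | (545,497) |

I'll bring the wrist camera over the work for a finer look.

Emit:
carry_out([
  {"fingers": 0.6, "slide": [0.055, -0.048, -0.01], "rotation": [0, 0, -0.11]},
  {"fingers": 0.6, "slide": [0.11, -0.097, -0.02], "rotation": [0, 0, -0.22]},
  {"fingers": 0.6, "slide": [0.14, -0.125, -0.03], "rotation": [0, 0, -0.33]},
  {"fingers": 0.6, "slide": [0.18, -0.16, -0.04], "rotation": [0, 0, -0.44]},
  {"fingers": 0.6, "slide": [0.22, -0.195, -0.05], "rotation": [0, 0, -0.56]},
  {"fingers": 0.6, "slide": [0.26, -0.23, -0.06], "rotation": [0, 0, -0.67]},
  {"fingers": 0.6, "slide": [0.3, -0.265, -0.07], "rotation": [0, 0, -0.78]},
  {"fingers": 0.6, "slide": [0.34, -0.3, -0.08], "rotation": [0, 0, -0.89]},
  {"fingers": 0.6, "slide": [0.38, -0.335, -0.09], "rotation": [0, 0, -1.0]},
  {"fingers": 0.6, "slide": [0.42, -0.37, -0.096], "rotation": [0, 0, -1.116]},
])

```text
t: 1.35
position: [467.7, 2.6, 501.1]
ee_rot: [0.705, 0.709, 0.0, 0.0]
wrist_force: [0.1, 0.1, -0.3]
gripper_width: 0.598
finger_force: 0.0
```

Emit:
carry_out([
  {"fingers": 0.6, "slide": [0.05, 0.02, 0], "rotation": [0, 0, 0]},
  {"fingers": 0.6, "slide": [0.1, 0.04, 0], "rotation": [0, 0, 0]},
  {"fingers": 0.6, "slide": [0.14, 0.06, 0], "rotation": [0, 0, 0]},
  {"fingers": 0.6, "slide": [0.157, 0.062, 0], "rotation": [0, 0, 0]},
  {"fingers": 0.6, "slide": [0.157, 0.062, 0], "rotation": [0, 0, 0]},
  {"fingers": 0.6, "slide": [0.157, 0.062, 0], "rotation": [0, 0, 0]},
  {"fingers": 0.6, "slide": [0.157, 0.062, 0], "rotation": [0, 0, 0]},
  {"fingers": 0.6, "slide": [0.157, 0.062, 0], "rotation": [0, 0, 0]},
  {"fingers": 0.6, "slide": [0.157, 0.062, 0], "rotation": [0, 0, 0]},
  {"fingers": 0.6, "slide": [0.157, 0.062, 0], "rotation": [0, 0, 0]},
])

```text
t: 2.6
position: [529.2, 157.7, 500.8]
ee_rot: [0.707, 0.707, 0.0, 0.0]
wrist_force: [-0.2, 0.5, -0.4]
gripper_width: 0.598
finger_force: 0.0
```

```bash
python3 - <<'E'
from h import *
s=arm.get_state();i=arm.grab_frame('wrist');cv2.imwrite('pics/w1.png',i)
cv2.imwrite('pics/w1c.png',cv2.resize(i,(800,600),interpolation=cv2.INTER_CUBIC))
import json;json.dump({k:list(map(float,s[k])) for k in('position','ee_rot')},open('s1.json','w'))
print(s['t'],s['position'],s['ee_rot'])
c=cam('top')
for n,u,z in[('jo+',(105,150),28),('jo-',(123,335),28),('b1',(575,62),27),('b2',(770,125),27),('b3',(733,235),27),('b4',(537,165),27),('piv',(378,320),27),('knob',(483,428),50),('end',(545,497),25)]:
    print(n,p2w(c,(195+u[0]/5-.4,165+u[1]/5-.4),z).round())
E
```

```text
2.6 [529.21588166 157.66281868 500.76590425] [7.06855791e-01 7.07357679e-01 5.27096280e-05 4.30321841e-05]
jo+ [630. 333.  28.]
jo- [492. 317.  28.]
b1 [693. -14.  27.]
b2 [ 643. -156.   27.]
b3 [ 560. -125.   27.]
b4 [615.  16.  27.]
piv [501. 133.  27.]
knob [418.  60.  50.]
end [372.  16.  25.]
```

View pics/w1c.png

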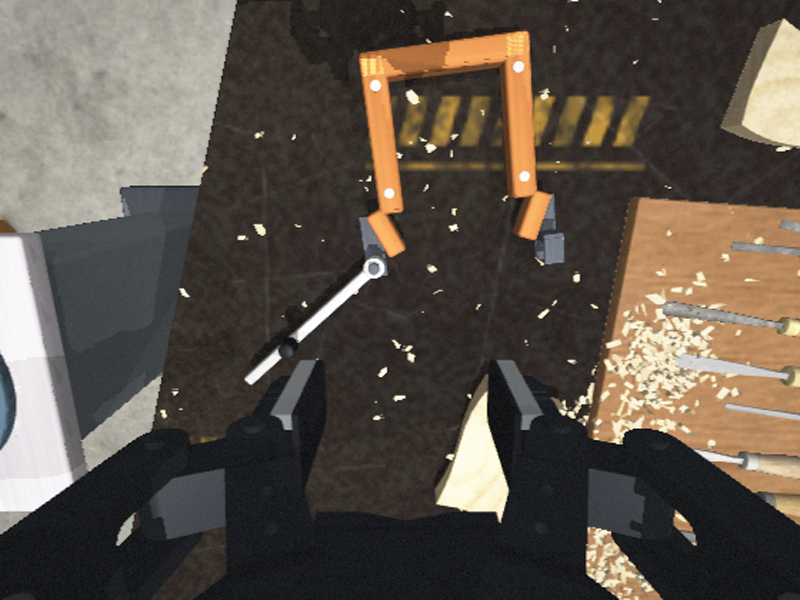

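The wrist view (800x600) shows these features:

- **Jig outer corners:** (359,54) and (528,31).
- **Fence ends:** (378,213), (402,208), (511,197), (536,193).
- **Pivot and catch:** pivot (374,267), catch about (551,246).
- **Knob and bar end:** knob (288,348), bar end (249,381).
- **Large blank:** mostly hidden behind the right finger.

Next I'll fit the jig and blank poses.

```bash
cat >> h.py <<'E'
def jig2w(J,P):
    P=np.atleast_2d(np.array(P,float));c,s=np.cos(J[2]),np.sin(J[2])
    return np.c_[J[0]+c*P[:,0]-s*P[:,1],J[1]+s*P[:,0]+c*P[:,1],P[:,2]]
E
python3 - <<'E'
from h import *;import json
from scipy.optimize import least_squares
s=json.load(open('s1.json'));cw=cam('wrist',s);ct=cam('top')
W=[((-72,98,28),(359,54)),((72,98,28),(528,31)),((-72,-38,28),(378,213)),((-49.7,-38,28),(402,208)),((49.7,-38,28),(511,197)),((72,-38,28),(536,193)),((-84,-87,28),(374,267)),((84,-87,31),(552,246))]
T=[((-72,98,28),(105,150)),((72,98,28),(123,335))]
k=560/800
f=lambda J:np.concatenate([w2p(cw,jig2w(J,p)[0])-np.array(u)*k for p,u in W])
r=least_squares(f,[560,240,.1],loss='soft_l1');J=r.x;print('jig',J.round(3));print(f(J).reshape(-1,2).round(1).tolist())
json.dump(list(J),open('jig.json','w'))
for n,u,z in(('piv',(374,267),28),('knob',(288,348),53),('end',(249,381),25)):print(n,p2w(cw,np.array(u)*k,z).round(1))
print('jig corners via top',[ (w2p(ct,jig2w(J,(x,98,28))[0])-(195,165))*5 for x in(-72,72)])
Tb=[(575,62),(770,125),(733,235),(537,165)]
L=[(46.5,75,27),(46.5,-75,27),(-46.5,-75,27),(-46.5,75,27)]
g=lambda B:np.concatenate([w2p(ct,jig2w(B,p)[0])-(np.array(u)/5+(194.6,164.6)) for p,u in zip(L,Tb)])
B=least_squares(g,[628,-70,-.35]).x;print('blank',B.round(3),g(B).round(1))
c,sn=np.cos(J[2]),np.sin(J[2]);d=B[:2]-J[:2];print('blank in jig',(c*d[0]+sn*d[1]).round(1),(-sn*d[0]+c*d[1]).round(1),B[2]-J[2])
print('corners',jig2w(B,L).round(0)[:,:2].tolist(),'board edge',p2w(ct,(330,168),0).round(),p2w(ct,(270,163),0).round())
E
```

```text
jig [5.70793e+02 2.30507e+02 1.20000e-01]
[[-1.9, -2.7], [0.3, -2.6], [0.1, 0.2], [0.2, 1.7], [0.4, 0.1], [0.2, 0.8], [-1.1, 0.2], [0.5, 0.5]]
piv [499.3 134.3  28. ]
knob [419.8  62.7  53. ]
end [370.7  16.2  25. ]
jig corners via top [array([117.93966762, 339.18002746]), array([ 97.97336441, 147.6170512 ])]
blank [ 6.27931e+02 -7.00770e+01 -3.57000e-01] [ 0.5 -1.1  0.  -0.6 -0.3  0.6 -0.1  1.1]
blank in jig 20.7 -305.3 -0.4767677889356292
corners [[698.0, -16.0], [645.0, -157.0], [558.0, -124.0], [611.0, 16.0]] board edge [736. -94.   0.] [759. 133.   0.]
```

Emit:
carry_out([
  {"fingers": 1.0, "slide": [-0.03, 0.025, 0.03], "rotation": [0, 0, -0.17]},
  {"fingers": 1.0, "slide": [-0.06, 0.05, 0.06], "rotation": [0, 0, -0.34]},
  {"fingers": 1.0, "slide": [-0.09, 0.07, 0.09], "rotation": [0, 0, -0.51]},
  {"fingers": 1.0, "slide": [-0.12, 0.095, 0.12], "rotation": [0, 0, -0.68]},
  {"fingers": 1.0, "slide": [-0.15, 0.12, 0.15], "rotation": [0, 0, -0.85]},
  {"fingers": 1.0, "slide": [-0.18, 0.14, 0.18], "rotation": [0, 0, -1.02]},
  {"fingers": 1.0, "slide": [-0.21, 0.165, 0.21], "rotation": [0, 0, -1.2]},
  {"fingers": 1.0, "slide": [-0.236, 0.184, 0.24], "rotation": [0, 0, -1.37]},
  {"fingers": 1.0, "slide": [-0.236, 0.184, 0.251], "rotation": [0, 0, -1.54]},
  {"fingers": 1.0, "slide": [-0.236, 0.184, 0.251], "rotation": [0, 0, -1.571]},
])

```text
t: 3.9
position: [713.0, -78.2, 247.6]
ee_rot: [-0.0, 1.0, 0.001, -0.002]
wrist_force: [-0.1, 0.1, -0.2]
gripper_width: 0.997
finger_force: 0.0
```

```bash
python3 - <<'E'
from h import *;import json
s=arm.get_state();i=arm.grab_frame('wrist');cv2.imwrite('pics/w2.png',cv2.resize(i,(800,600),interpolation=cv2.INTER_CUBIC))
json.dump({k:list(map(float,s[k])) for k in('position','ee_rot')},open('s2.json','w'))
print(s['t'],s['position'],Ro.from_quat(s['ee_rot']).as_matrix().round(3).tolist(),s['q'])
E
```

```text
3.9 [712.97718576 -78.18724256 247.61089047] [[-1.0, -0.001, -0.003], [-0.001, 1.0, 0.001], [0.003, 0.001, -1.0]] [-2.74228212e-01  6.42281307e-01  1.31060343e+00  8.42212894e-05
  1.19215296e+00 -1.84579794e+00]
```

View pics/w2.png

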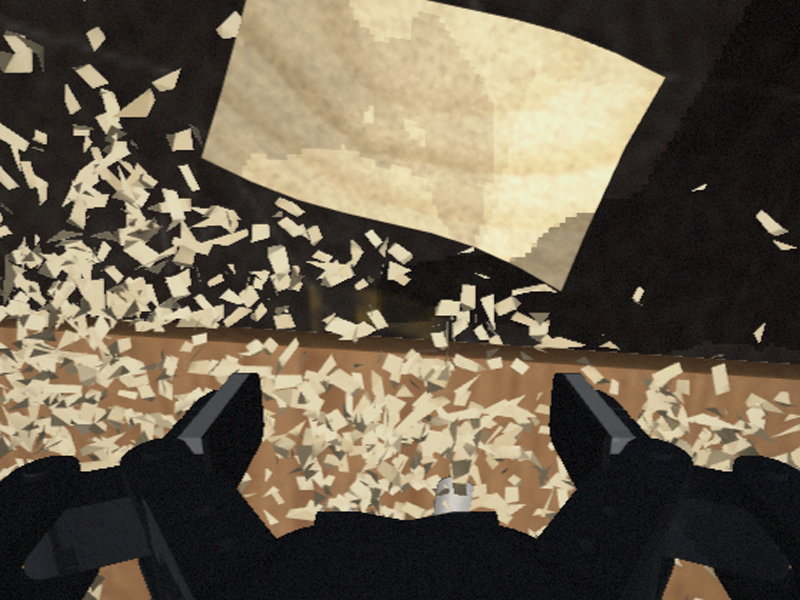

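The view shows blank corners at (563,291), (203,157) and (665,77). The board's near edge runs from (0,325) to (800,360).

```bash
python3 - <<'E'
from h import *;import json
s=json.load(open('s2.json'));cw=cam('wrist',s);k=.7
for n,u,z in(('b1',(563,291),27),('b2',(203,157),27),('b4',(665,77),27),('edgeL0',(200,333),0),('edgeL10',(200,333),12),('edgeR0',(600,347),0),('edgeR',(600,347),12)):print(n,p2w(cw,np.array(u)*k,z).round(1))
for z in(30,24):
  b=[p2w(cw,np.array(u)*k,z)[:2] for u in((563,291),(203,157),(665,77))];print(z,np.linalg.norm(b[0]-b[1]),np.linalg.norm(b[0]-b[2]),np.degrees(np.arctan2(*(b[0]-b[1])[::-1])))
E
```

```text
b1 [694.5 -13.4  27. ]
b2 [ 641.9 -155.2   27. ]
b4 [613.7  17.1  27. ]
edgeL0 [ 722.2 -176.4    0. ]
edgeL10 [ 718. -171.   12.]
edgeR0 [729.2  16.    0. ]
edgeR [724.6  10.9  12. ]
30 148.91180021774886 85.01626885802405 69.65380780463309
24 153.66309043257516 87.72886091409688 69.65380780463312
```

Emit:
carry_out([
  {"fingers": 1.0, "slide": [0.01, -0.003, 0], "rotation": [0, 0, 0.12]},
  {"fingers": 1.0, "slide": [0.02, -0.005, 0], "rotation": [0, 0, 0.24]},
  {"fingers": 1.0, "slide": [0.028, -0.007, 0.01], "rotation": [0, 0, 0.355]},
  {"fingers": 1.0, "slide": [0.028, -0.007, 0.03], "rotation": [0, 0, 0.355]},
  {"fingers": 1.0, "slide": [0.028, -0.007, 0.045], "rotation": [0, 0, 0.355]},
  {"fingers": 1.0, "slide": [0.028, -0.007, 0.057], "rotation": [0, 0, 0.355]},
  {"fingers": 1.0, "slide": [0.028, -0.007, 0.067], "rotation": [0, 0, 0.355]},
  {"fingers": 1.0, "slide": [0.028, -0.007, 0.073], "rotation": [0, 0, 0.355]},
  {"fingers": 1.0, "slide": [0.028, -0.007, 0.077], "rotation": [0, 0, 0.355]},
  {"fingers": 1.0, "slide": [0.028, -0.007, 0.079], "rotation": [0, 0, 0.355]},
])

```text
t: 5.2
position: [685.6, -85.0, 170.8]
ee_rot: [0.176, 0.984, -0.0, 0.0]
wrist_force: [-0.1, -0.7, -0.3]
gripper_width: 1.001
finger_force: 0.0
```

Emit:
carry_out([
  {"fingers": 1.0, "slide": [0.003, 0.002, 0.003], "rotation": [0, 0, -0.05]},
  {"fingers": 1.0, "slide": [0.006, 0.003, 0.003], "rotation": [0, 0, -0.1]},
  {"fingers": 1.0, "slide": [0.009, 0.005, 0.003], "rotation": [0, 0, -0.16]},
  {"fingers": 1.0, "slide": [0.012, 0.007, 0.003], "rotation": [0, 0, -0.22]},
  {"fingers": 1.0, "slide": [0.015, 0.009, 0.003], "rotation": [0, 0, -0.28]},
  {"fingers": 1.0, "slide": [0.018, 0.011, 0.003], "rotation": [0, 0, -0.34]},
  {"fingers": 1.0, "slide": [0.021, 0.013, 0.003], "rotation": [0, 0, -0.4]},
  {"fingers": 1.0, "slide": [0.024, 0.015, 0.003], "rotation": [0, 0, -0.45]},
  {"fingers": 1.0, "slide": [0.027, 0.016, 0.003], "rotation": [0, 0, -0.475]},
  {"fingers": 1.0, "slide": [0.029, 0.016, 0.003], "rotation": [0, 0, -0.475]},
])

```text
t: 6.45
position: [664.1, -60.0, 168.2]
ee_rot: [-0.06, 0.998, -0.0, 0.001]
wrist_force: [1.6, -0.5, 0.6]
gripper_width: 1.003
finger_force: 0.8
```

```bash
python3 - <<'E'
from h import *;import json
s=arm.get_state();i=arm.grab_frame('wrist')[:300];j=arm.grab_frame('top')[165:285,195:355]
print(s['position'],s['ee_rot'],s['wrist_force'])
json.dump({k:list(map(float,s[k])) for k in('position','ee_rot')},open('s3.json','w'))
j=cv2.resize(j,(400,300),interpolation=cv2.INTER_CUBIC);i=cv2.resize(i,(560,300))
cv2.imwrite('pics/m3.png',np.vstack([np.hstack([i[:, :400],j]),np.hstack([i[:,160:],j*0])])[:600]) if 0 else cv2.imwrite('pics/m3.png',np.vstack([i,np.hstack([j,np.zeros((300,160,3),np.uint8)])]))
E
```

```text
[664.06665654 -60.00609971 168.21323478] [-6.04382887e-02  9.98171683e-01 -2.88617258e-04  6.49180016e-04] [ 1.5685629  -0.52005184  0.59761107]
```

View pics/m3.png

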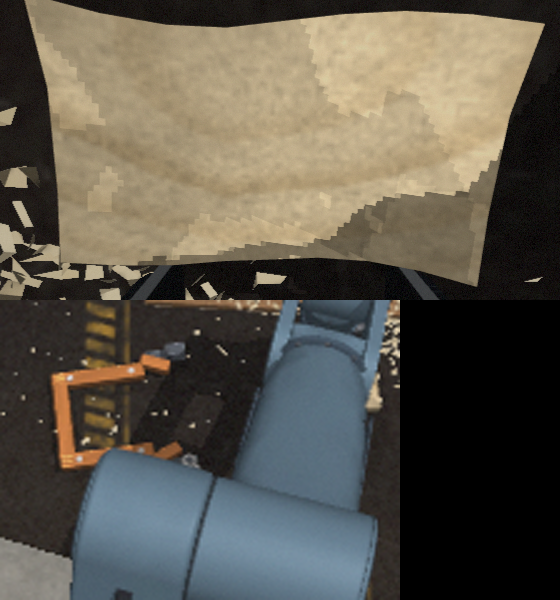

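Blank is flush with the fingers: lower edge from (62,262) to (477,285), upper corners (28,0) and (545,22) in wrist pixels. I'll get its extent in the jig frame.

```bash
python3 - <<'E'
from h import *;import json
J=json.load(open('jig.json'));s=json.load(open('s3.json'));cw=cam('wrist',s)
c,sn=np.cos(J[2]),np.sin(J[2])
tj=lambda p:np.round([c*(p[0]-J[0])+sn*(p[1]-J[1]),-sn*(p[0]-J[0])+c*(p[1]-J[1])],1)
print('tool',tj(s['position']),'jig',J)
for z in(24,27,30):print(z,[tj(p2w(cw,u,z)).tolist() for u in((62,262),(477,285),(28,0),(545,22))])
# start pose behind the blank, and end pose, in world
for y in(-420,-405,-380,-180,-100,-86):print(y,jig2w(J,(0,y,0)).round(1))
E
```

```text
tool [  57.8 -299.6] jig [570.7928357321545, 230.50743073283797, 0.12012709226384223]
24 [[43.1, -381.4], [52.3, -227.1], [-42.5, -376.8], [-36.6, -219.9]]
27 [[41.7, -379.3], [50.7, -229.0], [-41.6, -374.8], [-35.8, -222.0]]
30 [[40.4, -377.1], [49.1, -230.9], [-40.7, -372.7], [-35.1, -224.0]]
-420 [[ 621.1 -186.5    0. ]]
-405 [[ 619.3 -171.6    0. ]]
-380 [[ 616.3 -146.8    0. ]]
-180 [[592.4  51.8   0. ]]
-100 [[582.8 131.2   0. ]]
-86 [[581.1 145.1   0. ]]
```

Emit:
carry_out([
  {"fingers": 1.0, "slide": [0.001, 0, 0], "rotation": [0, 0, -0.02]},
  {"fingers": 1.0, "slide": [0.002, 0, 0], "rotation": [0, 0, -0.04]},
  {"fingers": 1.0, "slide": [0.003, 0, 0], "rotation": [0, 0, -0.06]},
  {"fingers": 1.0, "slide": [0.003, 0, 0], "rotation": [0, 0, -0.06]},
  {"fingers": 1.0, "slide": [0, 0, 0], "rotation": [0, 0, -0.06]},
  {"fingers": 1.0, "slide": [-0.01, 0, 0], "rotation": [0, 0, -0.06]},
  {"fingers": 1.0, "slide": [-0.012, 0, -0.01], "rotation": [0, 0, -0.06]},
  {"fingers": 1.0, "slide": [-0.012, 0, -0.03], "rotation": [0, 0, -0.06]},
  {"fingers": 1.0, "slide": [-0.012, 0, -0.06], "rotation": [0, 0, -0.06]},
  {"fingers": 1.0, "slide": [-0.012, 0, -0.08], "rotation": [0, 0, -0.06]},
])

```text
t: 7.8
position: [676.3, -58.6, 251.0]
ee_rot: [-0.091, 0.996, -0.001, 0.002]
wrist_force: [-0.3, -0.5, -0.1]
gripper_width: 0.998
finger_force: 0.0
```

Emit:
carry_out([
  {"fingers": 0.6, "slide": [0.01, -0.012, 0], "rotation": [0, 0, 0.18]},
  {"fingers": 0.6, "slide": [0.02, -0.025, 0], "rotation": [0, 0, 0.36]},
  {"fingers": 0.6, "slide": [0.03, -0.04, 0], "rotation": [0, 0, 0.54]},
  {"fingers": 0.6, "slide": [0.04, -0.055, 0], "rotation": [0, 0, 0.72]},
  {"fingers": 0.6, "slide": [0.05, -0.07, 0], "rotation": [0, 0, 0.9]},
  {"fingers": 0.6, "slide": [0.06, -0.08, 0], "rotation": [0, 0, 1.08]},
  {"fingers": 0.6, "slide": [0.07, -0.09, 0], "rotation": [0, 0, 1.26]},
  {"fingers": 0.6, "slide": [0.0765, -0.101, 0], "rotation": [0, 0, 1.44]},
  {"fingers": 0.6, "slide": [0.0765, -0.101, 0], "rotation": [0, 0, 1.6]},
  {"fingers": 0.6, "slide": [0.0765, -0.101, 0], "rotation": [0, 0, 1.632]},
])

```text
t: 9.05
position: [618.7, -171.8, 248.6]
ee_rot: [0.664, 0.748, 0.0, 0.0]
wrist_force: [-0.6, 0.1, -0.3]
gripper_width: 0.597
finger_force: 0.0
```

```bash
python3 - <<'E'
from h import *;import json
s=arm.get_state();i=arm.grab_frame('wrist');cv2.imwrite('pics/w4.png',i)
json.dump({k:list(map(float,s[k])) for k in('position','ee_rot')},open('s4.json','w'))
print(s['t'],s['position'],Ro.from_quat(s['ee_rot']).as_matrix().round(3).tolist())
E
```

```text
9.05 [ 618.65282134 -171.83046184  248.59381196] [[-0.119, 0.993, 0.001], [0.993, 0.119, -0.0], [-0.0, 0.001, -1.0]]
```

View pics/w4.png

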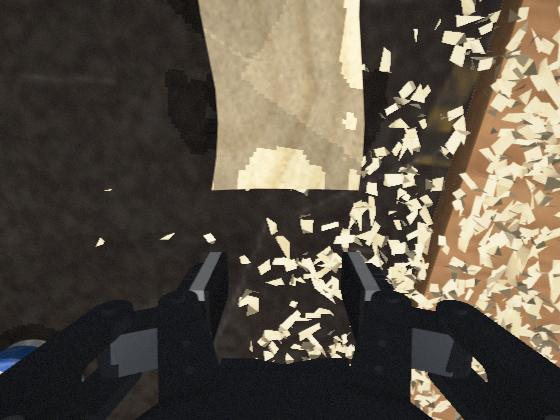

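The blank is aligned and centred, with its rear edge at (212,190)–(362,190) and the tin far off at lower left. I'll descend behind it and push.

Emit:
carry_out([
  {"fingers": 0.6, "slide": [0, 0.0005, 0.02], "rotation": [0, 0, 0]},
  {"fingers": 0.6, "slide": [0, 0.0005, 0.04], "rotation": [0, 0, 0]},
  {"fingers": 0.6, "slide": [0, 0.0005, 0.055], "rotation": [0, 0, 0]},
  {"fingers": 0.6, "slide": [0, 0.0005, 0.065], "rotation": [0, 0, 0]},
  {"fingers": 0.6, "slide": [0, 0.0005, 0.071], "rotation": [0, 0, 0]},
  {"fingers": 0.6, "slide": [0, 0.0005, 0.073], "rotation": [0, 0, 0]},
  {"fingers": 0.6, "slide": [0.005, 0.0005, 0.073], "rotation": [0, 0, 0]},
  {"fingers": 0.6, "slide": [0.01, 0.0005, 0.073], "rotation": [0, 0, 0]},
  {"fingers": 0.6, "slide": [0.015, 0.0005, 0.073], "rotation": [0, 0, 0]},
  {"fingers": 0.6, "slide": [0.02, 0.0005, 0.073], "rotation": [0, 0, 0]},
])

```text
t: 10.35
position: [617.0, -151.5, 175.2]
ee_rot: [0.663, 0.748, 0.0, 0.001]
wrist_force: [0.0, -2.3, 0.1]
gripper_width: 0.599
finger_force: 0.8
```

Emit:
carry_out([
  {"fingers": 0.6, "slide": [0.01, 0, 0], "rotation": [0, 0, 0]},
  {"fingers": 0.6, "slide": [0.02, 0, 0], "rotation": [0, 0, 0]},
  {"fingers": 0.6, "slide": [0.03, 0, 0], "rotation": [0, 0, 0]},
  {"fingers": 0.6, "slide": [0.04, 0, 0], "rotation": [0, 0, 0]},
  {"fingers": 0.6, "slide": [0.05, 0, 0], "rotation": [0, 0, 0]},
  {"fingers": 0.6, "slide": [0.06, 0, 0], "rotation": [0, 0, 0]},
  {"fingers": 0.6, "slide": [0.07, 0, 0], "rotation": [0, 0, 0]},
  {"fingers": 0.6, "slide": [0.08, 0, 0], "rotation": [0, 0, 0]},
  {"fingers": 0.6, "slide": [0.09, 0, 0], "rotation": [0, 0, 0]},
  {"fingers": 0.6, "slide": [0.1, 0, 0], "rotation": [0, 0, 0]},
])

```text
t: 11.6
position: [604.7, -51.8, 174.7]
ee_rot: [0.663, 0.748, -0.0, -0.0]
wrist_force: [-0.0, -2.0, 0.0]
gripper_width: 0.602
finger_force: 0.9
```

```bash
python3 - <<'E'
from h import *;import json
J=json.load(open('jig.json'))
s=arm.get_state();i=arm.grab_frame('wrist');cv2.imwrite('pics/w5.png',i)
json.dump({k:list(map(float,s[k])) for k in('position','ee_rot')},open('s5.json','w'))
c,sn=np.cos(J[2]),np.sin(J[2]);p=s['position']
print(s['t'],p,'jig',c*(p[0]-J[0])+sn*(p[1]-J[1]),-sn*(p[0]-J[0])+c*(p[1]-J[1]),s['wrist_force'])
E
```

```text
11.6 [604.7069758  -51.76201672 174.68955621] jig -0.15697972937146432 -284.2994639769665 [-2.24802073e-04 -2.04048916e+00  4.51364648e-02]
```

View pics/w5.png

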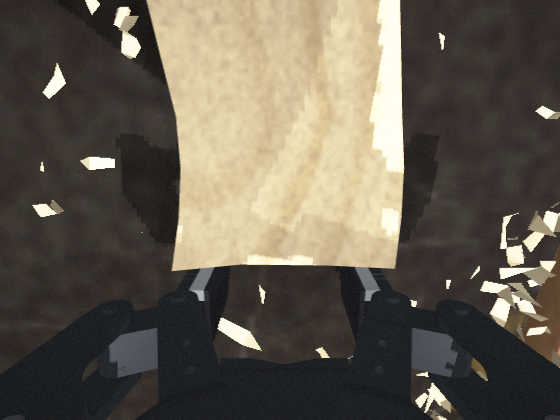

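The blank is flush on both fingers, its rear edge at (173,270)–(396,267), and still centred. I'll keep going.

Emit:
carry_out([
  {"fingers": 0.6, "slide": [0.01, 0, 0], "rotation": [0, 0, 0]},
  {"fingers": 0.6, "slide": [0.02, 0, 0], "rotation": [0, 0, 0]},
  {"fingers": 0.6, "slide": [0.03, 0, 0], "rotation": [0, 0, 0]},
  {"fingers": 0.6, "slide": [0.04, 0, 0], "rotation": [0, 0, 0]},
  {"fingers": 0.6, "slide": [0.05, 0, 0], "rotation": [0, 0, 0]},
  {"fingers": 0.6, "slide": [0.06, 0, 0], "rotation": [0, 0, 0]},
  {"fingers": 0.6, "slide": [0.07, 0, 0], "rotation": [0, 0, 0]},
  {"fingers": 0.6, "slide": [0.08, 0, 0], "rotation": [0, 0, 0]},
  {"fingers": 0.6, "slide": [0.09, 0, 0], "rotation": [0, 0, 0]},
  {"fingers": 0.6, "slide": [0.1, 0, 0], "rotation": [0, 0, 0]},
])

```text
t: 12.9
position: [592.8, 47.5, 174.7]
ee_rot: [0.663, 0.748, -0.0, -0.0]
wrist_force: [-0.0, -1.3, 0.3]
gripper_width: 0.597
finger_force: 0.4
```

Emit:
carry_out([
  {"fingers": 0.6, "slide": [0.008, 0, 0], "rotation": [0, 0, 0]},
  {"fingers": 0.6, "slide": [0.016, 0, 0], "rotation": [0, 0, 0]},
  {"fingers": 0.6, "slide": [0.024, 0, 0], "rotation": [0, 0, 0]},
  {"fingers": 0.6, "slide": [0.032, 0, 0], "rotation": [0, 0, 0]},
  {"fingers": 0.6, "slide": [0.04, 0, 0], "rotation": [0, 0, 0]},
  {"fingers": 0.6, "slide": [0.048, 0, 0], "rotation": [0, 0, 0]},
  {"fingers": 0.6, "slide": [0.056, 0, 0], "rotation": [0, 0, 0]},
  {"fingers": 0.6, "slide": [0.064, 0, 0], "rotation": [0, 0, 0]},
  {"fingers": 0.6, "slide": [0.072, 0, 0], "rotation": [0, 0, 0]},
  {"fingers": 0.6, "slide": [0.08, 0, 0], "rotation": [0, 0, 0]},
])

```text
t: 14.15
position: [583.2, 126.8, 174.7]
ee_rot: [0.663, 0.748, -0.0, -0.0]
wrist_force: [0.5, -0.1, 0.2]
gripper_width: 0.602
finger_force: 0.5
```

Emit:
carry_out([
  {"fingers": 0.6, "slide": [0.002, 0, 0], "rotation": [0, 0, 0]},
  {"fingers": 0.6, "slide": [0.004, 0, 0], "rotation": [0, 0, 0]},
  {"fingers": 0.6, "slide": [0.006, 0, 0], "rotation": [0, 0, 0]},
  {"fingers": 0.6, "slide": [0.008, 0, 0], "rotation": [0, 0, 0]},
  {"fingers": 0.6, "slide": [0.01, 0, 0], "rotation": [0, 0, 0]},
  {"fingers": 0.6, "slide": [0.011, 0, 0], "rotation": [0, 0, 0]},
  {"fingers": 0.6, "slide": [0.012, 0, 0], "rotation": [0, 0, 0]},
  {"fingers": 0.6, "slide": [0.013, 0, 0], "rotation": [0, 0, 0]},
  {"fingers": 0.6, "slide": [0.014, 0, 0], "rotation": [0, 0, 0]},
  {"fingers": 0.6, "slide": [0.014, 0, 0], "rotation": [0, 0, 0]},
])

```text
t: 15.4
position: [581.6, 140.3, 174.7]
ee_rot: [0.663, 0.748, 0.0, -0.0]
wrist_force: [0.8, -1.0, -0.0]
gripper_width: 0.602
finger_force: 0.3
```

Emit:
carry_out([
  {"fingers": 0.6, "slide": [0.0005, 0, 0], "rotation": [0, 0, 0]},
  {"fingers": 0.6, "slide": [0.001, 0, 0], "rotation": [0, 0, 0]},
  {"fingers": 0.6, "slide": [0.0015, 0, 0], "rotation": [0, 0, 0]},
  {"fingers": 0.6, "slide": [0.002, 0, 0], "rotation": [0, 0, 0]},
  {"fingers": 0.6, "slide": [0.0025, 0, 0], "rotation": [0, 0, 0]},
  {"fingers": 0.6, "slide": [0.003, 0, 0], "rotation": [0, 0, 0]},
  {"fingers": 0.6, "slide": [0.0035, 0, 0], "rotation": [0, 0, 0]},
  {"fingers": 0.6, "slide": [0.004, 0, 0], "rotation": [0, 0, 0]},
  {"fingers": 0.6, "slide": [0.0045, 0, 0], "rotation": [0, 0, 0]},
  {"fingers": 0.6, "slide": [0.005, 0, 0], "rotation": [0, 0, 0]},
])

```text
t: 16.65
position: [581.0, 144.9, 174.7]
ee_rot: [0.663, 0.748, -0.0, 0.0]
wrist_force: [0.0, -3.3, -0.9]
gripper_width: 0.6
finger_force: 2.0
```

Emit:
carry_out([
  {"fingers": 0.6, "slide": [0.0003, 0, 0], "rotation": [0, 0, 0]},
  {"fingers": 0.6, "slide": [0.0006, 0, 0], "rotation": [0, 0, 0]},
  {"fingers": 0.6, "slide": [0.0009, 0, 0], "rotation": [0, 0, 0]},
  {"fingers": 0.6, "slide": [0.0012, 0, 0], "rotation": [0, 0, 0]},
  {"fingers": 0.6, "slide": [0.0014, 0, 0], "rotation": [0, 0, 0]},
  {"fingers": 0.6, "slide": [0.0016, 0, 0], "rotation": [0, 0, 0]},
  {"fingers": 0.6, "slide": [0.0018, 0, 0], "rotation": [0, 0, 0]},
  {"fingers": 0.6, "slide": [0.002, 0, 0], "rotation": [0, 0, 0]},
  {"fingers": 0.6, "slide": [0.002, 0, 0], "rotation": [0, 0, 0]},
  {"fingers": 0.6, "slide": [0.002, 0, 0], "rotation": [0, 0, 0]},
])

```text
t: 17.9
position: [581.1, 145.5, 174.7]
ee_rot: [0.663, 0.748, -0.001, 0.001]
wrist_force: [1.0, -11.1, -0.5]
gripper_width: 0.603
finger_force: 5.6
```

It has stalled against the stop at jig y = -85.6, against -85.5 expected. I'll back off, rise, and check that it's home.

Emit:
carry_out([
  {"fingers": 0.6, "slide": [-0.004, 0, 0], "rotation": [0, 0, 0]},
  {"fingers": 0.6, "slide": [-0.012, 0, 0], "rotation": [0, 0, 0]},
  {"fingers": 0.6, "slide": [-0.02, 0, 0], "rotation": [0, 0, 0]},
  {"fingers": 0.6, "slide": [-0.025, 0, -0.01], "rotation": [0, 0, 0]},
  {"fingers": 0.6, "slide": [-0.025, 0, -0.05], "rotation": [0, 0, 0]},
  {"fingers": 0.6, "slide": [-0.025, 0, -0.1], "rotation": [0, 0, 0]},
  {"fingers": 0.6, "slide": [-0.025, 0, -0.15], "rotation": [0, 0, 0]},
  {"fingers": 0.6, "slide": [-0.025, 0, -0.18], "rotation": [0, 0, 0]},
  {"fingers": 0.6, "slide": [-0.025, 0, -0.18], "rotation": [0, 0, 0]},
  {"fingers": 0.6, "slide": [-0.025, 0, -0.18], "rotation": [0, 0, 0]},
])

```text
t: 19.15
position: [583.3, 122.2, 354.0]
ee_rot: [0.663, 0.748, -0.0, -0.0]
wrist_force: [-0.5, -0.2, 0.1]
gripper_width: 0.599
finger_force: 0.0
```

```bash
python3 - <<'E'
from h import *;import json
s=arm.get_state();i=arm.grab_frame('wrist');cv2.imwrite('pics/w6.png',cv2.resize(i,(800,600),interpolation=cv2.INTER_CUBIC))
json.dump({k:list(map(float,s[k])) for k in('position','ee_rot')},open('s6.json','w'))
print(s['t'],s['position'],Ro.from_quat(s['ee_rot']).as_matrix().round(3).tolist())
J=json.load(open('jig.json'));cw=cam('wrist')
for P in((46.5,75,27),(-46.5,75,27),(46.5,-75,27),(-46.5,-75,27),(-84,-87,28),(84,-87,31)):print(P,(w2p(cw,jig2w(J,P)[0])/.7).round())
E
```

```text
19.15 [583.27241787 122.24456605 353.98192134] [[-0.12, 0.993, -0.001], [0.993, 0.12, 0.0], [0.0, -0.001, -1.0]]
(46.5, 75, 27) [496. -61.]
(-46.5, 75, 27) [321. -61.]
(46.5, -75, 27) [484. 224.]
(-46.5, -75, 27) [332. 223.]
(-84, -87, 28) [272. 243.]
(84, -87, 31) [545. 244.]
```

View pics/w6.png

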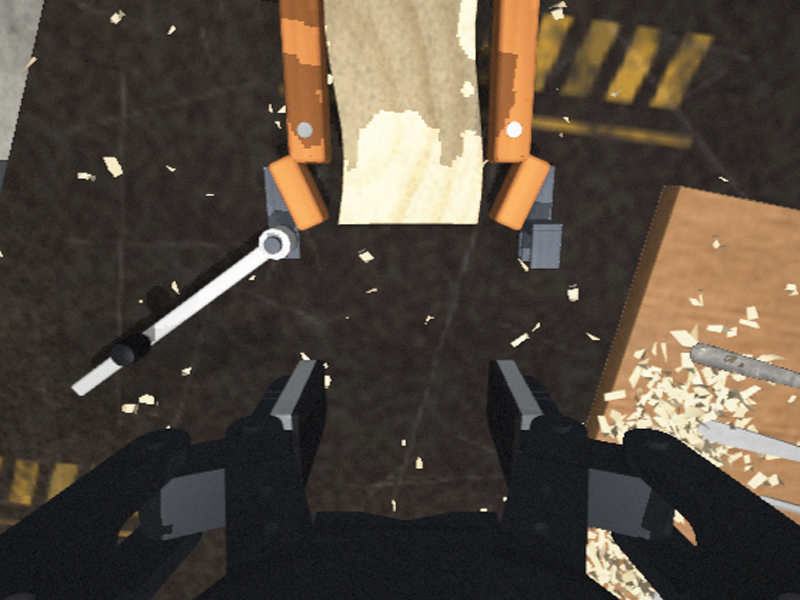

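The blank is home: its rear edge is at v=224, against 223 predicted, and the pivot at (273,243) fits the model. The knob is at (122,356) and the bar end at (78,390).

```bash
python3 - <<'E'
from h import *;import json
J=json.load(open('jig.json'));cw=cam('wrist',json.load(open('s6.json')))
piv=jig2w(J,(-84,-87,0))[0];k=p2w(cw,np.array((122,356))*.7,53);e=p2w(cw,np.array((78,390))*.7,25)
print('piv',piv,p2w(cw,np.array((273,243))*.7,28),k,e)
for q in(k,e):d=(q-piv)[:2];print(np.hypot(*d),2*np.pi-(np.arctan2(d[1],d[0])-J[2])%(2*np.pi))
for a in np.linspace(2.53,-.0,11):
    q=jig2w(J,(-84+110*np.cos(a),-87-110*np.sin(a),0))[0];print(round(a,3),q.round(1)[:2])
E
```

```text
piv [497.82412847 134.06797946   0.        ] [498.71141515 134.08584154  28.        ] [417.48276785  58.77040064  53.        ] [370.3438216   16.49318751  25.        ]
110.11112389061621 2.508717185081073
173.42162594270573 2.5167211715950892
2.53 [416.   60.6]
2.277 [437.   42.4]
2.024 [461.9  30.1]
1.771 [489.   24.4]
1.518 [516.8  25.7]
1.265 [543.3  33.9]
1.012 [566.9  48.5]
0.759 [586.1  68.5]
0.506 [599.7  92.7]
0.253 [606.9 119.5]
-0.0 [607.  147.3]
```

Emit:
carry_out([
  {"fingers": 0.5, "slide": [-0.005, -0.022, 0.01], "rotation": [0, 0, 0.12]},
  {"fingers": 0.5, "slide": [-0.01, -0.044, 0.02], "rotation": [0, 0, 0.24]},
  {"fingers": 0.5, "slide": [-0.015, -0.066, 0.03], "rotation": [0, 0, 0.36]},
  {"fingers": 0.5, "slide": [-0.02, -0.088, 0.04], "rotation": [0, 0, 0.48]},
  {"fingers": 0.5, "slide": [-0.025, -0.11, 0.05], "rotation": [0, 0, 0.6]},
  {"fingers": 0.5, "slide": [-0.03, -0.13, 0.06], "rotation": [0, 0, 0.72]},
  {"fingers": 0.5, "slide": [-0.035, -0.15, 0.075], "rotation": [0, 0, 0.84]},
  {"fingers": 0.5, "slide": [-0.0392, -0.169, 0.09], "rotation": [0, 0, 0.958]},
  {"fingers": 0.5, "slide": [-0.0392, -0.169, 0.1], "rotation": [0, 0, 0.958]},
  {"fingers": 0.5, "slide": [-0.0392, -0.169, 0.1], "rotation": [0, 0, 0.958]},
])

```text
t: 20.45
position: [420.7, 63.3, 253.7]
ee_rot: [0.933, 0.359, -0.001, -0.001]
wrist_force: [0.1, -0.8, 0.8]
gripper_width: 0.501
finger_force: 0.0
```

Emit:
carry_out([
  {"fingers": 0.5, "slide": [-0.005, 0.0005, 0.008], "rotation": [0, 0, -0.012]},
  {"fingers": 0.5, "slide": [-0.005, 0.0005, 0.016], "rotation": [0, 0, -0.012]},
  {"fingers": 0.5, "slide": [-0.005, 0.0005, 0.025], "rotation": [0, 0, -0.012]},
  {"fingers": 0.5, "slide": [-0.005, 0.0005, 0.033], "rotation": [0, 0, -0.012]},
  {"fingers": 0.5, "slide": [-0.005, 0.0005, 0.04], "rotation": [0, 0, -0.012]},
  {"fingers": 0.5, "slide": [-0.005, 0.0005, 0.0455], "rotation": [0, 0, -0.012]},
  {"fingers": 0.4, "slide": [-0.005, 0.0005, 0.0455], "rotation": [0, 0, -0.012]},
  {"fingers": 0.25, "slide": [-0.005, 0.0005, 0.0455], "rotation": [0, 0, -0.012]},
  {"fingers": 0.25, "slide": [-0.005, 0.0005, 0.0455], "rotation": [0, 0, -0.012]},
  {"fingers": 0.25, "slide": [-0.005, 0.0005, 0.0455], "rotation": [0, 0, -0.012]},
])

```text
t: 21.7
position: [417.4, 59.4, 209.4]
ee_rot: [0.931, 0.364, 0.0, 0.0]
wrist_force: [0.5, 0.1, 0.1]
gripper_width: 0.254
finger_force: 0.0
```

Emit:
carry_out([
  {"fingers": 0.25, "slide": [0.0003, 0.0077, 0], "rotation": [0, 0, -0.07]},
  {"fingers": 0.25, "slide": [0.0011, 0.0153, 0], "rotation": [0, 0, -0.14]},
  {"fingers": 0.25, "slide": [0.0024, 0.0229, 0], "rotation": [0, 0, -0.21]},
  {"fingers": 0.25, "slide": [0.0043, 0.0304, 0], "rotation": [0, 0, -0.28]},
  {"fingers": 0.25, "slide": [0.0067, 0.0377, 0], "rotation": [0, 0, -0.35]},
  {"fingers": 0.25, "slide": [0.0095, 0.0449, 0], "rotation": [0, 0, -0.42]},
  {"fingers": 0.25, "slide": [0.0129, 0.0518, 0], "rotation": [0, 0, -0.49]},
  {"fingers": 0.25, "slide": [0.0168, 0.0584, 0], "rotation": [0, 0, -0.56]},
  {"fingers": 0.25, "slide": [0.0211, 0.0648, 0], "rotation": [0, 0, -0.63]},
  {"fingers": 0.25, "slide": [0.0259, 0.0709, 0], "rotation": [0, 0, -0.7]},
])

```text
t: 22.95
position: [484.4, 24.8, 209.1]
ee_rot: [0.749, 0.662, -0.0, -0.0]
wrist_force: [-1.5, 0.6, -1.3]
gripper_width: 0.254
finger_force: 0.4
```

Emit:
carry_out([
  {"fingers": 0.25, "slide": [0.0003, 0.0077, 0], "rotation": [0, 0, -0.07]},
  {"fingers": 0.25, "slide": [0.0011, 0.0153, 0], "rotation": [0, 0, -0.14]},
  {"fingers": 0.25, "slide": [0.0024, 0.0229, 0], "rotation": [0, 0, -0.21]},
  {"fingers": 0.25, "slide": [0.0043, 0.0304, 0], "rotation": [0, 0, -0.28]},
  {"fingers": 0.25, "slide": [0.0067, 0.0377, 0], "rotation": [0, 0, -0.35]},
  {"fingers": 0.25, "slide": [0.0095, 0.0449, 0], "rotation": [0, 0, -0.42]},
  {"fingers": 0.25, "slide": [0.0129, 0.0518, 0], "rotation": [0, 0, -0.49]},
  {"fingers": 0.25, "slide": [0.0168, 0.0584, 0], "rotation": [0, 0, -0.56]},
  {"fingers": 0.25, "slide": [0.0211, 0.0648, 0], "rotation": [0, 0, -0.63]},
  {"fingers": 0.25, "slide": [0.0259, 0.0709, 0], "rotation": [0, 0, -0.7]},
])

```text
t: 24.2
position: [558.1, 41.6, 209.1]
ee_rot: [0.477, 0.879, -0.0, -0.0]
wrist_force: [-0.8, -0.3, -0.5]
gripper_width: 0.247
finger_force: 0.4
```

Emit:
carry_out([
  {"fingers": 0.25, "slide": [0.0003, 0.0077, 0], "rotation": [0, 0, -0.07]},
  {"fingers": 0.25, "slide": [0.0011, 0.0153, 0], "rotation": [0, 0, -0.14]},
  {"fingers": 0.25, "slide": [0.0024, 0.0229, 0], "rotation": [0, 0, -0.21]},
  {"fingers": 0.25, "slide": [0.0043, 0.0304, 0], "rotation": [0, 0, -0.28]},
  {"fingers": 0.25, "slide": [0.0067, 0.0377, 0], "rotation": [0, 0, -0.35]},
  {"fingers": 0.25, "slide": [0.0095, 0.0449, 0], "rotation": [0, 0, -0.42]},
  {"fingers": 0.25, "slide": [0.0129, 0.0518, 0], "rotation": [0, 0, -0.49]},
  {"fingers": 0.25, "slide": [0.0168, 0.0584, 0], "rotation": [0, 0, -0.56]},
  {"fingers": 0.25, "slide": [0.0211, 0.0648, 0], "rotation": [0, 0, -0.63]},
  {"fingers": 0.25, "slide": [0.0259, 0.0709, 0], "rotation": [0, 0, -0.7]},
])

```text
t: 25.45
position: [603.5, 102.0, 209.2]
ee_rot: [0.147, 0.989, -0.0, -0.0]
wrist_force: [-0.7, -0.6, 0.7]
gripper_width: 0.248
finger_force: 0.3
```

Emit:
carry_out([
  {"fingers": 0.25, "slide": [0.0002, 0.0055, 0], "rotation": [0, 0, -0.05]},
  {"fingers": 0.25, "slide": [0.0005, 0.011, 0], "rotation": [0, 0, -0.1]},
  {"fingers": 0.25, "slide": [0.0012, 0.0164, 0], "rotation": [0, 0, -0.15]},
  {"fingers": 0.25, "slide": [0.0022, 0.0219, 0], "rotation": [0, 0, -0.2]},
  {"fingers": 0.25, "slide": [0.0034, 0.0272, 0], "rotation": [0, 0, -0.25]},
  {"fingers": 0.25, "slide": [0.0049, 0.0325, 0], "rotation": [0, 0, -0.3]},
  {"fingers": 0.25, "slide": [0.0067, 0.0377, 0], "rotation": [0, 0, -0.35]},
  {"fingers": 0.25, "slide": [0.0079, 0.0408, 0], "rotation": [0, 0, -0.38]},
  {"fingers": 0.25, "slide": [0.0087, 0.0428, 0], "rotation": [0, 0, -0.4]},
  {"fingers": 0.25, "slide": [0.0093, 0.0443, 0], "rotation": [0, 0, -0.415]},
])

```text
t: 26.7
position: [607.4, 147.0, 209.1]
ee_rot: [-0.059, 0.998, -0.0, -0.0]
wrist_force: [0.2, -0.6, -0.3]
gripper_width: 0.249
finger_force: 0.3
```

Now press on slowly along +y until it firms up against the catch.

Emit:
carry_out([
  {"fingers": 0.25, "slide": [0, 0.0005, 0], "rotation": [0, 0, 0]},
  {"fingers": 0.25, "slide": [0, 0.001, 0], "rotation": [0, 0, 0]},
  {"fingers": 0.25, "slide": [0, 0.0015, 0], "rotation": [0, 0, 0]},
  {"fingers": 0.25, "slide": [0, 0.002, 0], "rotation": [0, 0, 0]},
  {"fingers": 0.25, "slide": [0, 0.0024, 0], "rotation": [0, 0, 0]},
  {"fingers": 0.25, "slide": [0, 0.0028, 0], "rotation": [0, 0, 0]},
  {"fingers": 0.25, "slide": [0, 0.0032, 0], "rotation": [0, 0, 0]},
  {"fingers": 0.25, "slide": [0, 0.0036, 0], "rotation": [0, 0, 0]},
  {"fingers": 0.25, "slide": [0, 0.004, 0], "rotation": [0, 0, 0]},
  {"fingers": 0.25, "slide": [0, 0.004, 0], "rotation": [0, 0, 0]},
])

```text
t: 27.95
position: [607.2, 150.0, 209.2]
ee_rot: [-0.059, 0.998, -0.001, 0.0]
wrist_force: [0.6, -6.9, -0.2]
gripper_width: 0.251
finger_force: 3.4
```

Emit:
carry_out([
  {"fingers": 0.25, "slide": [0, 0.0003, 0], "rotation": [0, 0, 0]},
  {"fingers": 0.25, "slide": [0, 0.0006, 0], "rotation": [0, 0, 0]},
  {"fingers": 0.25, "slide": [0, 0.0009, 0], "rotation": [0, 0, 0]},
  {"fingers": 0.25, "slide": [0, 0.0012, 0], "rotation": [0, 0, 0]},
  {"fingers": 0.25, "slide": [0, 0.0015, 0], "rotation": [0, 0, 0]},
  {"fingers": 0.25, "slide": [0, 0.0015, 0], "rotation": [0, 0, 0]},
  {"fingers": 0.25, "slide": [0, 0.0015, 0], "rotation": [0, 0, 0]},
  {"fingers": 0.25, "slide": [0, 0.0015, 0], "rotation": [0, 0, 0]},
  {"fingers": 0.25, "slide": [0, 0.0015, 0], "rotation": [0, 0, 0]},
  {"fingers": 0.25, "slide": [0, 0.0015, 0], "rotation": [0, 0, 0]},
])

```text
t: 29.2
position: [607.2, 150.5, 209.2]
ee_rot: [-0.059, 0.998, -0.002, -0.0]
wrist_force: [0.9, -11.4, 0.3]
gripper_width: 0.254
finger_force: 5.8
```

Firm stall: the bar is at its limit. I'll centre the fingers, open them and lift clear.

Emit:
carry_out([
  {"fingers": 0.25, "slide": [0, -0.003, 0], "rotation": [0, 0, 0]},
  {"fingers": 0.25, "slide": [0, -0.005, 0], "rotation": [0, 0, 0]},
  {"fingers": 0.35, "slide": [0, -0.005, 0], "rotation": [0, 0, 0]},
  {"fingers": 0.45, "slide": [0, -0.005, 0], "rotation": [0, 0, 0]},
  {"fingers": 0.5, "slide": [0, -0.005, -0.005], "rotation": [0, 0, 0]},
  {"fingers": 0.5, "slide": [0, -0.005, -0.03], "rotation": [0, 0, 0]},
  {"fingers": 0.5, "slide": [0, -0.005, -0.07], "rotation": [0, 0, 0]},
  {"fingers": 0.5, "slide": [0, -0.03, -0.11], "rotation": [0, 0, 0]},
  {"fingers": 0.5, "slide": [0, -0.06, -0.15], "rotation": [0, 0, 0]},
  {"fingers": 0.5, "slide": [0, -0.08, -0.18], "rotation": [0, 0, 0]},
])

```text
t: 30.45
position: [616.5, 72.1, 391.9]
ee_rot: [-0.059, 0.998, -0.0, 0.001]
wrist_force: [-0.6, -0.6, -0.6]
gripper_width: 0.498
finger_force: 0.0
```

Emit:
carry_out([
  {"fingers": 0.5, "slide": [0, -0.03, 0], "rotation": [0, 0, 0.16]},
  {"fingers": 0.5, "slide": [0, -0.05, 0], "rotation": [0, 0, 0.32]},
  {"fingers": 0.5, "slide": [0, -0.05, 0], "rotation": [0, 0, 0.48]},
  {"fingers": 0.5, "slide": [0, -0.05, 0], "rotation": [0, 0, 0.64]},
  {"fingers": 0.5, "slide": [0, -0.05, 0], "rotation": [0, 0, 0.8]},
  {"fingers": 0.5, "slide": [0, -0.05, 0], "rotation": [0, 0, 0.96]},
  {"fingers": 0.5, "slide": [0, -0.05, 0], "rotation": [0, 0, 1.12]},
  {"fingers": 0.5, "slide": [0, -0.05, 0], "rotation": [0, 0, 1.28]},
  {"fingers": 0.5, "slide": [0, -0.05, 0], "rotation": [0, 0, 1.44]},
  {"fingers": 0.5, "slide": [0, -0.05, 0], "rotation": [0, 0, 1.571]},
])

```text
t: 31.7
position: [622.1, 23.5, 389.6]
ee_rot: [0.666, 0.746, 0.0, 0.0]
wrist_force: [0.3, 0.3, -0.4]
gripper_width: 0.499
finger_force: 0.0
```

```bash
python3 - <<'E'
from h import *;import json
s=arm.get_state();i=arm.grab_frame('wrist');cv2.imwrite('pics/w7.png',cv2.resize(i,(800,600),interpolation=cv2.INTER_CUBIC))
print(s['t'],s['position'],s['wrist_force'])
J=json.load(open('jig.json'));cw=cam('wrist',s)
for P in((46.5,75,27),(-46.5,75,27),(46.5,-75,27),(-46.5,-75,27),(-84,-87,28),(84,-87,31),(26,-87,53),(72,-82,25),(72,-92,25)):print(P,(w2p(cw,jig2w(J,P)[0])/.7).round())
E
```

```text
31.7 [622.07949491  23.5432212  389.58709049] [ 0.34018417  0.30689032 -0.42194171]
(46.5, 75, 27) [ 439. -249.]
(-46.5, 75, 27) [ 269. -248.]
(46.5, -75, 27) [436.  53.]
(-46.5, -75, 27) [289.  54.]
(-84, -87, 28) [231.  74.]
(84, -87, 31) [496.  72.]
(26, -87, 53) [404.  65.]
(72, -82, 25) [476.  65.]
(72, -92, 25) [476.  82.]
```

View pics/w7.png

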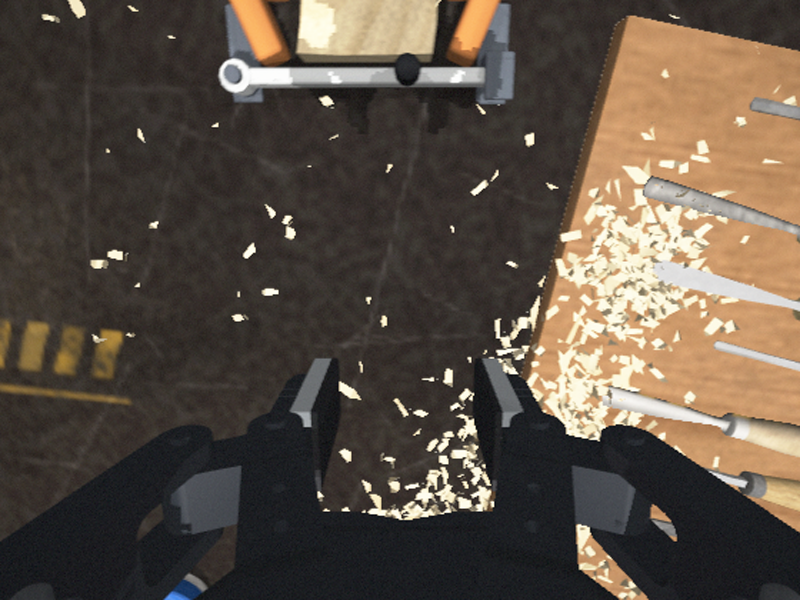

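The bar runs level from the pivot (236,75) into the catch (about (485,75)), with the knob at (407,69) where predicted. The blank's rear edge is at v≈54, which is home, and the gripper is clear.

```bash
python3 -c "
from bench import arm
print(arm.job_done())"
```

```text
the job is handed in; nothing more can be done
None
```

I slid the large blank home against the jig's end stop and shut the keeper bar into its catch. I left the small blank, offcut and tin alone, and handed the job in about 32 s into the 72 s limit; no verdict came back.

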